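# Battery from the palm router to the charger

## Robot

A 6-joint arm with a two-finger parallel gripper is mounted at the origin on the work surface; the furniture and walls round the work are solid. World frame = base frame: x ahead of the robot, y to its left, z up, the work surface at z = 0. Lengths are in mm, angles in degrees, forces in N, time in s.
With the tool pointing down it reaches from about 350 to 850 mm from the base axis. Payload 8.1 kg.
Tool frame: the origin (TCP) lies midway between the tips of the shut fingers; the grasp point (between the pads) lies 19 mm behind it; z points along the fingers, y is the line along which they close (so a half turn about z gives the same grasp; the last joint's range is limited). The gripper opens to 85 mm and grips with 20 to 120 N. Pads are 22 mm wide; open, the fingers measure 114 mm over their backs; the gripper's body (76 mm by 85 mm) begins 54 mm behind the grasp point. The pads swing forward as they close: fully open they stand 13 mm farther back than shut.
Start: joints at [58.591, 7.471, 85.268, -0, 87.261, -4.893], TCP at [267.854, 536.898, 231.292] pointing down, gripper open.
Joint ranges: [-169.43, 169.43], [-51.17, 129.36], [1.28, 143.12], [-76.62, 256.62], [0, 156.53], [-152.29, 152.29]. Speed limits (degrees/s): [136.94, 136.94, 159.86, 180, 180, 180].

## Interface

Orientations are given as [roll, pitch, yaw] about the fixed x, y, z axes, in that order (R = Rz(yaw) Ry(pitch) Rx(roll)).
In Python, from bench import r gives the robot as it stands. The module is installed in compiled form; this text tells all that it offers.
- The arm moves only by the tool jog_arm, never from a script. Its argument "rows" is a list of rows, each a list of 2 entries, a list of its own where there are three numbers: the shift along the tool's x, y, z in mm, then the turn, a rotation vector about the tool's x, y, z in rad. A call has 1 to 10 rows; each row is the pose to reach, as a shift and turn from the pose commanded when the call began, along the tool's axes at that moment; what a row does not reach only later rows make up. A row lasts 1/10 s, in which the tool goes at most 50 mm and 8.59 degrees, less where a joint would pass 70% of its speed; a pose out of reach is approached as far as the arm can. A call with a gripper value outside its range is refused whole. "grip" is the finger opening in mm, from 0 to 85.4, set as the call begins (left out, the last holds). The fingers move at their own pace and stop on an object; "force" is the grip in N (left out, the last holds). Time passes only in rows, so rows that repeat a pose let the fingers close. It gives the time, the measured TCP pose, the force, the opening and the grip force at its end, in the units of the state.
- r.sense(): the state, without advancing time (a new reading comes with each control period).
- r.snapshot(name): name is "side" or "top" or "wrist"; returns (picture, depth): 420x560x3 uint8, blue, green, red; 420x560 float32, mm along the optical axis (not along the pixel's ray), 0 where there is no reading.
- r.camera_params(name): a dict with "fx", "fy", "cx", "cy" (pixels), "pose" (4x4, takes a point from camera to world coordinates); the wrist camera has in their place "tool_from_camera" (4x4, takes a point from camera to tool coordinates, whose origin is the TCP and whose axes are the flange's). Camera axes: x right, y down, z forward; pixel columns grow to the right and rows downward; lengths in mm; the calibration is good to about 2 mm. A picture is of the moment at which its call begins: read the wrist's pose just before it. camera_params takes no time and is no camera call.
- r.hand_in(): hands the job in; it is judged then, once.
The state is a dict: "time": time; "joint_pos": joint angles; "qd": joint speeds; "joint_efforts": joint torques, N m; "tool_pos": TCP position; "tcp_rot": TCP orientation; "ft_force": force on the tool from outside, world axes, zero at the start; "wrist_torque": the same for the moment, N m; "finger_gap": finger opening in mm; "grip_force": force on a finger pad.
Only numpy, scipy, OpenCV 4.12 (cv2) and the standard library are available. Lean on these libraries where they do the work, as an engineer would, in place of code of your own. Each camera call takes 0.05 s, during which the arm holds its last target. There are 200 camera calls.

## Task

The palm router's battery is flat: pinch the two release tabs on the sides of the battery pack and, keeping them held in, draw the pack straight up out of the router without dragging on it. Then feed it into the cup of the charger and press it down until it clicks home, without forcing it, and leave the other things on the bench where they are.

Things in the scene. Friction and masses are not known exactly. Their poses are not given: they have to be found in the camera images.
- pack: battery pack, grey and black plastic, 0.18 to 0.29 kg, plugged upright into the router's top. Origin: centre of its shoulder, the underside of the grip head, which meets the rim of a well; z up. Head 62 (x) by 44 (y) by 44 mm, flat top. Fits a well either way round (half turn about z)
- pack_grip (a point): centre of the pack's head between the release tabs, 24 mm above the shoulder, axes as the pack's. Ribbed black tabs in the +y and -y sides, 24 wide (x), 22 high, 5 mm proud: 54 mm over both, about 46 mm pinched right in. Pinch squarely along y; keep fingertips clear of the rim 24 mm below
- pack_top (a point): centre of the pack's flat top, 44 mm above the shoulder
- pack_stem (a point): centre of the stem's lower end, 38 mm below the shoulder. Stem 36 (x) by 30 (y) mm, last 4 mm tapered 1.5 mm a side. On its +y and -y faces a latch tooth of each tab stands 3 mm out, 9 mm below the shoulder, flat above, sloped below
- tab_left (a joint): release tab in the pack's +y side, slides inward: 0 = out (tooth out), 0.0038 m = right in (tooth inside the stem). Sprung: 3 N starts it, 5.5 N holds it right in. The pack comes free only while both tabs are in by 3 mm or more; otherwise the latch stops it after 1 mm
- tab_right (a joint): the same release tab on the pack's -y side
- router: palm router, black, grey and aluminium, standing on a plywood board fixed to the bench. Origin: on its battery well's axis, 145 mm below the well's rim (heights vary a little: read them); z up. A pinch off centre presses the pack sideways in the well: feel for the side force and ease it; over 40 N between pack and router is too rough
- router_rim (a point): centre of the mouth of the router's battery well, at the rim (60 x by 55 y mm outside). The stem has 0.9 mm play a side; its sides lie along x and y
- charger: charger, low grey and black box, sloping front with two clear lamps, on a plywood pad fixed to the bench (heights vary: read them). Out of it stands a square black adapter cup for the pack on a steel flange, clamped by two brass thumbscrews; the cup holds still. Origin: 78 mm below charger_mouth; z up. Over 40 N between pack and charger is too rough
- charger_mouth (a point): where the middle of the cup's mouth should be, at its rim; sides along x and y. The flange has slotted holes: the real mouth stands up to 7 mm off this point in x and in y and up to 4 mm higher or lower, so it must be felt out or seen. Cup 60 (x) by 55 (y) mm outside; mouth 37.8 (x) by 31.8 (y) mm, 1.5 mm lead-in
- contacts (a joint): sprung contact carrier in the cup's floor, 0 = up, grows as it is pushed down. Meets the stem when the shoulder is 5 mm above the cup's rim, takes 3.6 to 6.6 N; a pack that has not latched is lifted by it. Home = shoulder on the rim; the teeth catch 1 mm before, only with the tabs let out. Pressed home on its top: about 5 to 12 N, then a hard stop
- screw_cup: tin cup of screws, 73 mm wide, 62 mm high; bystander, leave it where it is; origin: centre of its underside
- mallet: wooden mallet lying on its side, 286 by 115 by 65 mm; bystander, leave it where it is; origin: centre of its underside
- caliper: steel caliper lying flat, 200 mm long; bystander, leave it where it is; origin: centre of its underside
- wax_tin: round green tin, 72 mm wide, 34 mm high; bystander, leave it where it is; origin: centre of its underside
- mug: white mug, 95 mm high; bystander, leave it where it is; origin: centre of its underside
- sanding_block: cork sanding block, 64 by 112 by 32 mm; bystander, leave it where it is; origin: centre of its underside
Mind the look-alikes: they are no part of the job. What is shaped like the pack but yellow is not meant.

How it is judged (in metres and radians):
On the way, in this order (a step that is already met when the one before it is completed fails the run):
1. the pack is drawn up out of the router with both release tabs held in (z of pack in the frame of router above 0.157 m and value of joint each of tab_left, tab_right above 0.0025 m), for 0.1 s.
2. the pack's stem stands in the charger's cup (z of pack in the frame of charger below 0.098 m and horizontal distance between pack and charger below 0.012 m), for 0.1 s.
At the end, for the whole second after the job is handed in: the pack stands upright in the charger's cup, latched: shoulder between 71 and 84.5 mm above the charger's origin, within 12 mm of its axis, tilted under 0.06 rad, both release tabs sprung back out (within 1.2 mm of fully out), pack at rest (z of pack in the frame of charger between 0.071 and 0.0845 m and horizontal distance between pack and charger below 0.012 m and angle between the z axis of pack and the z axis of charger, either way round below 0.06 rad and value of joint each of tab_left, tab_right below 0.0012 m and linear speed of pack below 0.02 m/s); the robot touches nothing.
It fails at once if the pack is forced in the router (more than 40 N between them) (contact force between pack and router above 40 N).
It fails at once if the pack is forced into the charger (more than 40 N between them) (contact force between pack and charger above 40 N).
It fails at once if another thing on the bench is disturbed (moved more than 20 mm) (distance of any of screw_cup, mallet, caliper, wax_tin, mug, sanding_block from where it was at the start of the episode above 0.02 m).
It also fails if it takes over 72 s, if anything falls off the work surface, if the arm or the gripper's body presses on something with over 40 N, if the wrist force passes 120 N, or if a joint passes its speed limit or range.

## Working session

There is one attempt and no reset: what is moved stays moved. The work goes in short steps, Python scripts to look and compute and a tool call to move; the robot and the scene stay as the last step left them, time stands still between calls to the robot, and variables do not carry over. Pictures are saved under pics/ and viewed, at most 10 in all, crops included, and the job is handed in when it is done.

Besides the shell and the picture viewer there is one more tool, called after "Call:" as name(argument=value, ...), one argument or row to a line, values as JSON. jog_arm: Moves the arm, as the interface text tells. Its arguments: {"type":"object","properties":{"rows":{"type":"array"},"grip":{"type":"number"},"force":{"type":"number"}},"required":["rows"]}

```bash
mkdir -p pics; cat > h.py <<'E'
from bench import r
import numpy as np, cv2
def pts(d,c,T):
    v,u=np.mgrid[0:d.shape[0],0:d.shape[1]]
    P=np.stack([(u-c['cx'])/c['fx']*d,(v-c['cy'])/c['fy']*d,d],-1)
    return P@T[:3,:3].T+T[:3,3]
E
python3 - <<'E'
from h import *
s=r.sense();print(s)
for n in ("top","side"):
    p,d=r.snapshot(n);c=r.camera_params(n);print(n,c)
    cv2.imwrite(f"pics/{n}0.png",p);np.savez(f"{n}0.npz",p=p,d=d,P=pts(d,c,np.array(c['pose'])))
print(r.camera_params("wrist"))
E
```

```text
{'time': 0.0, 'joint_pos': array([ 5.85929105e+01,  7.51507395e+00,  8.53302947e+01,  1.01684186e-03,
        8.72610101e+01, -4.88944055e+00]), 'qd': array([ 0.01843143, -0.1459625 ,  0.09185512,  0.06395237,  0.0520201 ,
       -0.00621827]), 'joint_efforts': array([-4.88066271e-04, -5.69439912e+01, -5.00522482e+01, -5.85754351e-04,
        1.57836353e-02,  3.76346421e-06]), 'tool_pos': array([267.53521522, 536.43434621, 230.23505263]), 'tcp_rot': array([-1.79894095e+02, -1.00788977e-02,  1.53482292e+02]), 'ft_force': array([ 0.36249754,  0.54453559, -0.08515557]), 'wrist_torque': array([ 0.00224287,  0.004351  , -0.04856343]), 'grip_force': 0.0, 'finger_gap': 85.35556735043934}
top {'fx': 404.71480369642023, 'fy': 404.71480369642023, 'cx': 283.90651814828806, 'cy': 206.99579358096642, 'pose': array([[ 2.16796660e-02, -9.90255817e-01,  1.37562379e-01,
         4.12007261e+02],
       [-9.99757506e-01, -2.20049362e-02, -8.44033763e-04,
        -8.24600532e+01],
       [ 3.86286072e-03, -1.37510723e-01, -9.90492746e-01,
         1.21149469e+03],
       [ 0.00000000e+00,  0.00000000e+
[... 265 characters left out ...]
349e-01, -4.99534585e-01,  6.83824802e-01,
        -1.06662031e+03],
       [ 2.39250406e-02, -8.16035115e-01, -5.77506956e-01,
         9.99653195e+02],
       [ 0.00000000e+00,  0.00000000e+00,  0.00000000e+00,
         1.00000000e+00]])}
{'fx': 300.95765787402, 'fy': 300.95765787402, 'cx': 283.32171772792566, 'cy': 208.7750033013805, 'tool_from_camera': array([[-3.28236034e-04, -9.65554765e-01, -2.60199709e-01,
         6.57373908e+01],
       [ 9.99999729e-01, -1.45629161e-04, -7.21073117e-04,
         1.29255946e+00],
       [ 6.58342918e-04, -2.60199875e-01,  9.65554551e-01,
        -1.42232381e+02],
       [ 0.00000000e+00,  0.00000000e+00,  0.00000000e+00,
         1.00000000e+00]])}
```

View pics/top0.png

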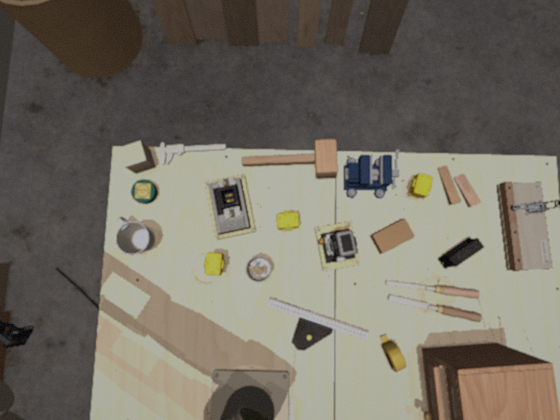

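View pics/side0.png

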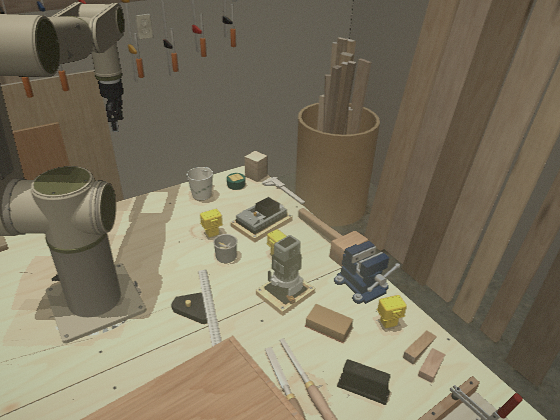

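The top view shows the router with its grey pack at about (342,244). The charger is at (231,206), with the dark cup near (229,195). Three yellow look-alikes sit at (213,264), (288,220) and (422,185), and they are not meant because the pack is grey and black. I'll confirm with an enlarged crop and measure from depth.

```bash
python3 - <<'E'
from h import *
t=np.load("top0.npz");s=np.load("side0.npz")
a=cv2.resize(t['p'][215:275,310:370],(400,400),interpolation=cv2.INTER_CUBIC)
b=cv2.resize(t['p'][170:245,200:260],(320,400),interpolation=cv2.INTER_CUBIC)
cv2.imwrite("pics/crop1.png",np.hstack([a,b]))
P=t['P']
def box(m,w):
    q=w.reshape(-1,3)[m.ravel()]
    rc=cv2.minAreaRect(q[:,:2].astype(np.float32)); print(len(q),q.mean(0).round(1),np.median(q[:,2]).round(1),rc)
for n,v0,v1,u0,u1 in(("router",215,275,310,370),("charger",170,245,200,260)):
    w=P[v0:v1,u0:u1]; z=w[...,2]
    h,e=np.histogram(z,bins=np.arange(-5,260,5)); print(n,[(int(x),int(k)) for x,k in zip(e,h) if k>8])
w=P[215:275,310:370];box(w[...,2]>170,w)
w=P[170:245,200:260];
for lo,hi in((5,20),(60,120),(70,90),(25,60)): box((w[...,2]>lo)&(w[...,2]<hi),w)
S=s['P'];q=S[(S[...,0]>500)&0|0==1] if 0 else None
E
```

```text
router [(-5, 872), (0, 980), (5, 43), (10, 101), (15, 470), (20, 197), (25, 79), (30, 33), (50, 19), (55, 36), (60, 11), (65, 12), (70, 41), (75, 27), (90, 12), (95, 10), (120, 11), (135, 10), (140, 28), (145, 18), (175, 34), (180, 48), (185, 297), (190, 83)]
charger [(-5, 916), (0, 1119), (5, 58), (10, 61), (15, 440), (20, 115), (25, 99), (30, 107), (35, 50), (40, 206), (45, 611), (50, 221), (55, 127), (60, 48), (65, 16), (70, 127), (75, 133)]
479 [ 466.5 -236.7  208.3] 188.0 ((457.4990539550781, -172.87738037109375), (62.4837646484375, 192.5487060546875), 8.729694366455078)
559 [565.3  74.1  16.1] 17.3 ((577.475830078125, 83.15579986572266), (225.5872344970703, 171.5005645751953), 1.7613948583602905)
326 [594.2  77.8  72.6] 74.4 ((585.27490234375, 74.04423522949219), (120.71690368652344, 68.69197845458984), 4.654657363891602)
262 [600.1  78.3  74.9] 75.1 ((600.176513671875, 78.85356140136719), (60.09575653076172, 55.47105407714844), 12.261957168579102)
1421 [572.4  77.   45.6] 47.1 ((579.6048583984375, 79.02603149414062), (156.06773376464844, 96.20240020751953), 13.119601249694824)
```

View pics/crop1.png

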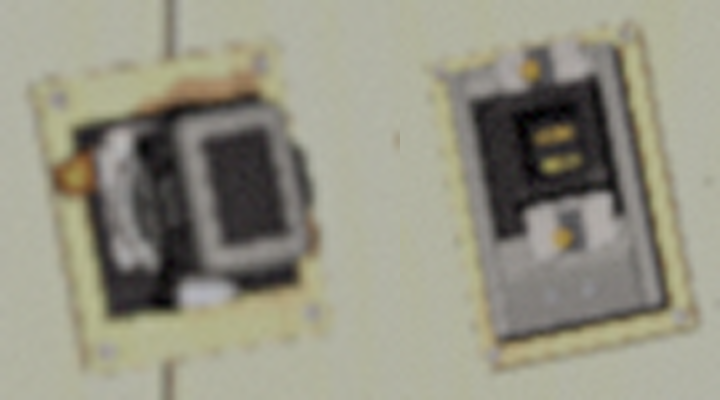

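The crop confirms it. On the left is the router with a grey-rimmed, black-topped pack, its head at about crop (240,185) and the black tab at its right (+y/-y) side. On the right is the charger with its square black cup, mouth at about crop (553,148), with two gold contacts.

```bash
cat >> h.py <<'E'
def rect(q,lab=""):
    q=np.asarray(q,np.float32)
    rc=cv2.minAreaRect(q[:,:2].copy()); (x,y),(w,h),a=rc
    if h>w: w,h,a=h,w,a-90
    a=(a+90)%180-90
    print(lab,len(q),"c",round(x,1),round(y,1),"size",round(w,1),round(h,1),"long axis deg",round(a,1),"z",np.median(q[:,2]).round(1))
def plan(xyz,yaw):
    from scipy.spatial.transform import Rotation as R
    s=r.sense();R0=R.from_euler('xyz',s['tcp_rot'],degrees=True);R1=R.from_euler('xyz',[180,0,yaw],degrees=True)
    print("shift",R0.inv().apply(np.array(xyz)-s['tool_pos']).round(1),"turn",(R0.inv()*R1).as_rotvec().round(3),"F",s['ft_force'].round(1),"t",round(s['time'],2))
E
python3 - <<'E'
from h import *
P=np.load("top0.npz")['P'];w=P[215:275,310:370];z=w[...,2]
m=((z>178)&(z<200)).astype(np.uint8)
n,l,st,_=cv2.connectedComponentsWithStats(m);k=1+np.argmax(st[1:,4]);rect(w[l==k],"pack");rect(w[(l==k)&(z>184)],"packtop")
w=P[170:245,200:260];z=w[...,2];rect(w[(z>10)&(z<22)],"pad");
m=((z>68)&(z<90)).astype(np.uint8);n,l,st,_=cv2.connectedComponentsWithStats(m);k=1+np.argmax(st[1:,4]);rect(w[l==k],"cup")
plan([470,-225,300],10)
E
```

```text
pack 437 c 468.5 -242.1 size 61.7 51.9 long axis deg 10.7 z 188.2
packtop 392 c 468.2 -241.0 size 60.8 42.8 long axis deg 11.3 z 188.4
pad 576 c 578.7 79.8 size 177.2 120.2 long axis deg 13.1 z 17.8
cup 272 c 600.2 78.8 size 60.1 55.5 long axis deg 12.3 z 75.0
shift [-521.1 -591.1  -68.7] turn [-1.000e-03  2.000e-03  2.504e+00] F [0.6 0.1 0.2] t 0.1
```

Call:
jog_arm(
  rows=[
    [[-100, -110, -60], [0, 0, 0.3]],
    [[-520, -600, -70], [0, 0, 2.49]],
    [[-520, -600, -70], [0, 0, 2.49]],
    [[-520, -600, -70], [0, 0, 2.49]],
    [[-520, -600, -70], [0, 0, 2.49]],
    [[-520, -600, -70], [0, 0, 2.49]],
    [[-520, -600, -70], [0, 0, 2.49]],
    [[-520, -600, -70], [0, 0, 2.49]],
    [[-520, -600, -70], [0, 0, 2.49]],
    [[-520, -600, -70], [0, 0, 2.49]],
  ],
)

```text
time: 1.1
tool_pos: [391.3, 55.3, 280.8]
tcp_rot: [180.0, -0.0, 67.2]
ft_force: [0.9, 0.8, -0.8]
finger_gap: 85.6
grip_force: 0.0
```

```bash
python3 -c "
from h import *
plan([468,-241,290],11)"
```

```text
shift [-243.5  185.6   -9.2] turn [ 0.    -0.     0.981] F [ 0.9  0.8 -0.8] t 1.1
```

Call:
jog_arm(
  rows=[
    [[-243, 186, -10], [0, 0, 0.981]],
    [[-243, 186, -10], [0, 0, 0.981]],
    [[-243, 186, -10], [0, 0, 0.981]],
    [[-243, 186, -10], [0, 0, 0.981]],
    [[-243, 186, -10], [0, 0, 0.981]],
    [[-243, 186, -10], [0, 0, 0.981]],
    [[-243, 186, -10], [0, 0, 0.981]],
    [[-243, 186, -10], [0, 0, 0.981]],
    [[-243, 186, -10], [0, 0, 0.981]],
    [[-243, 186, -10], [0, 0, 0.981]],
  ],
)

```text
time: 2.1
tool_pos: [470.5, -237.2, 290.9]
tcp_rot: [-180.0, -0.0, 11.5]
ft_force: [1.3, 0.7, 0.5]
finger_gap: 85.5
grip_force: 0.0
```

```bash
cat >> h.py <<'E'
def wrist(name):
    from scipy.spatial.transform import Rotation as R
    s=r.sense();p,d=r.snapshot("wrist");c=r.camera_params("wrist")
    T=np.eye(4);T[:3,:3]=R.from_euler('xyz',s['tcp_rot'],degrees=True).as_matrix();T[:3,3]=s['tool_pos']
    T=T@np.array(c['tool_from_camera']);W=pts(d,c,T);W[d==0]=-999
    cv2.imwrite(f"pics/{name}.png",p);np.savez(name+".npz",p=p,d=d,P=W,T=T)
    print("tcp",s['tool_pos'].round(1),s['tcp_rot'].round(2));return p,d,W
E
python3 - <<'E'
from h import *
p,d,W=wrist("w1");x,y,z=W[...,0],W[...,1],W[...,2]
near=(np.hypot(x-468,y+241)<70)
def big(m):
    n,l,st,_=cv2.connectedComponentsWithStats(m.astype(np.uint8));return l==1+np.argmax(st[1:,4])
h,e=np.histogram(z[near],np.arange(0,260,2));print([(int(a),int(b)) for a,b in zip(e,h) if b>60])
m=big(near&(z>183)&(z<196));rect(W[m],"top")
m=big(near&(z>135)&(z<196));rect(W[m],"head")
E
```

```text
tcp [ 470.5 -237.2  290.9] [-1.7999e+02 -1.0000e-02  1.1520e+01]
[(0, 245), (14, 279), (16, 1386), (18, 143), (22, 346), (24, 163), (30, 110), (54, 109), (56, 230), (74, 84), (132, 91), (142, 109), (176, 68), (178, 218), (180, 75), (182, 139), (184, 296), (186, 1413), (188, 1550)]
top 3343 c 468.9 -241.7 size 60.5 43.1 long axis deg 12.4 z 187.9
head 4214 c 468.9 -241.8 size 60.9 55.0 long axis deg 11.9 z 187.5
```

View pics/w1.png

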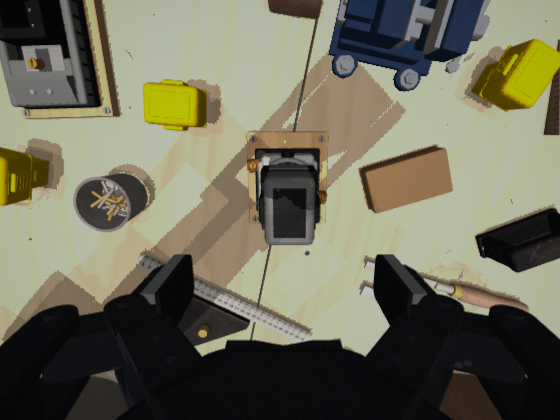

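The wrist view shows the pack's top at about (290,215), squarely between the fingers. The heights fit: top 188, so shoulder about 144 and grip about 168.

```bash
python3 -c "
from h import *
plan([468.9,-241.8,147],12)"
```

```text
shift [ -2.5   4.1 144. ] turn [ 0.    -0.    -0.009] F [ 0.1 -0.6  0.7] t 2.15
```

Call:
jog_arm(
  rows=[
    [[0, 0, 50], [0, 0, 0]],
    [[0, 0, 80], [0, 0, 0]],
    [[0, 0, 80], [0, 0, 0]],
    [[0, 0, 80], [0, 0, 0]],
  ],
)

```text
time: 2.55
tool_pos: [470.5, -237.6, 211.5]
tcp_rot: [-180.0, 0.0, 11.4]
ft_force: [-0.4, -0.4, 0.7]
finger_gap: 85.5
grip_force: 0.0
```

```bash
python3 - <<'E'
from h import *
plan([468.9,-241.8,147],12)
p,d,W=wrist("w2");x,y,z=W[...,0],W[...,1],W[...,2]
near=(np.hypot(x-468,y+241)<50)
def big(m):
    n,l,st,_=cv2.connectedComponentsWithStats(m.astype(np.uint8));return l==1+np.argmax(st[1:,4])
m=big(near&(z>183)&(z<196));rect(W[m],"top")
m=big(near&(z>135)&(z<196));rect(W[m],"head")
E
```

```text
shift [-2.4  3.8 64.5] turn [-0.    0.   -0.01] F [-0.4 -0.4  0.7] t 2.55
tcp [ 470.5 -237.6  211.5] [-1.7999e+02  1.0000e-02  1.1430e+01]
top 6609 c 468.6 -241.8 size 60.9 43.6 long axis deg 11.7 z 188.0
head 8445 c 468.7 -241.7 size 61.2 55.1 long axis deg 11.7 z 187.5
```

Call:
jog_arm(
  rows=[
    [[-2.2, 3.9, 15], [0, 0, -0.006]],
    [[-2.2, 3.9, 40], [0, 0, -0.006]],
    [[-2.2, 3.9, 60], [0, 0, -0.006]],
    [[-2.2, 3.9, 64], [0, 0, -0.006]],
    [[-2.2, 3.9, 64], [0, 0, -0.006]],
    [[-2.2, 3.9, 64], [0, 0, -0.006]],
  ],
)

```text
time: 3.2
tool_pos: [469.9, -243.2, 148.3]
tcp_rot: [179.9, -0.1, 11.7]
ft_force: [-0.4, -0.5, 0.1]
finger_gap: 85.5
grip_force: 0.0
```

Call:
jog_arm(
  rows=[
    [[0, 0, 0], [0, 0, 0]],
    [[0, 0, 0], [0, 0, 0]],
    [[0, 0, 0], [0, 0, 0]],
  ],
  grip=57,
  force=20,
)

```text
time: 3.5
tool_pos: [469.5, -242.9, 147.5]
tcp_rot: [180.0, -0.0, 11.7]
ft_force: [-1.0, -0.1, 0.2]
finger_gap: 57.2
grip_force: 0.0
```

```bash
python3 - <<'E'
from h import *
plan([468.7,-241.8,147],11.7)
p,d,W=wrist("w3");cv2.imwrite("pics/w3c.png",p[130:420,100:460])
E
```

```text
shift [-0.5 -1.2  0.5] turn [ 0.001 -0.001 -0.   ] F [-1.  -0.1  0.2] t 3.5
tcp [ 469.5 -242.9  147.5] [ 1.7995e+02 -5.0000e-02  1.1680e+01]
```

View pics/w3c.png

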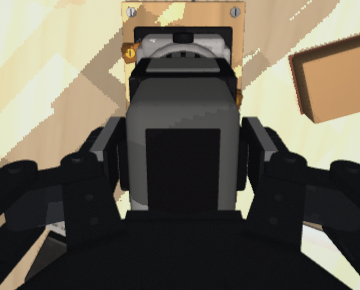

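Both pads flank the tabs, with the pack centre about 1 mm left of the pad midline (183 against 187 px), which agrees with the computed -1.2 mm. I'll correct that and pinch.

Call:
jog_arm(
  rows=[
    [[-0.4, -1.1, 0], [0, 0, 0]],
    [[-0.4, -1.1, 0], [0, 0, 0]],
  ],
)

```text
time: 3.75
tool_pos: [468.4, -241.5, 146.8]
tcp_rot: [-180.0, 0.0, 11.7]
ft_force: [0.4, -0.1, -1.0]
finger_gap: 57.0
grip_force: 0.0
```

Call:
jog_arm(
  rows=[
    [[0, 0, 0], [0, 0, 0]],
    [[0, 0, 0], [0, 0, 0]],
    [[0, 0, 0], [0, 0, 0]],
  ],
  grip=50,
)

```text
time: 4.05
tool_pos: [468.6, -241.8, 147.2]
tcp_rot: [180.0, -0.0, 11.7]
ft_force: [-0.4, -0.8, 4.6]
finger_gap: 50.1
grip_force: 4.1
```

Call:
jog_arm(
  rows=[
    [[0, 0, 0], [0, 0, 0]],
    [[0, 0, 0], [0, 0, 0]],
    [[0, 0, 0], [0, 0, 0]],
  ],
  grip=40,
  force=25,
)

```text
time: 4.35
tool_pos: [468.8, -241.7, 147.7]
tcp_rot: [180.0, -0.0, 11.7]
ft_force: [-2.9, 1.5, 7.7]
finger_gap: 45.7
grip_force: 26.2
```

```bash
python3 -c "
from h import *
plan([468.7,-241.8,147],11.7)
import numpy as np
s=r.sense();a=np.radians(11.7);f=s['ft_force'];print('tool y force',f[0]*np.sin(a)-f[1]*np.cos(a),s['finger_gap'],s['wrist_torque'])"
```

```text
shift [-0.1  0.   0.7] turn [ 0.001 -0.001 -0.   ] F [-2.9  1.5  7.7] t 4.35
tool y force -2.0376333604732584 45.665685329841075 [0.19627809 0.42087449 0.04985088]
```

Tabs are fully in at a 45.7 mm opening, with about 2 N of side force. I'll draw it up gently.

Call:
jog_arm(
  rows=[
    [[0, 0, -1], [0, 0, 0]],
    [[0, 0, -2], [0, 0, 0]],
    [[0, 0, -3.5], [0, 0, 0]],
    [[0, 0, -5], [0, 0, 0]],
    [[0, 0, -7], [0, 0, 0]],
  ],
)

```text
time: 4.85
tool_pos: [468.3, -241.7, 153.6]
tcp_rot: [-180.0, 0.0, 11.7]
ft_force: [-0.1, -3.4, -3.4]
finger_gap: 45.4
grip_force: 26.1
```

Call:
jog_arm(
  rows=[
    [[0, 0, -3], [0, 0, 0]],
    [[0, 0, -6], [0, 0, 0]],
    [[0, 0, -10], [0, 0, 0]],
    [[0, 0, -15], [0, 0, 0]],
    [[0, 0, -22], [0, 0, 0]],
    [[0, 0, -30], [0, 0, 0]],
    [[0, 0, -45], [0, 0, 0]],
    [[0, 0, -70], [0, 0, 0]],
    [[0, 0, -95], [0, 0, 0]],
    [[0, 0, -95], [0, 0, 0]],
  ],
)

```text
time: 5.85
tool_pos: [470.4, -242.4, 254.3]
tcp_rot: [179.7, -0.3, 11.7]
ft_force: [0.6, -0.3, -1.8]
finger_gap: 45.0
grip_force: 26.6
```

```bash
python3 - <<'E'
from h import *
p,d,W=wrist("w4")
m=(W[...,2]>200)&(np.hypot(W[...,0]-468,W[...,1]+242)<45)
print(r.sense()['finger_gap'],r.sense()['ft_force'])
h,e=np.histogram(W[...,2][m],np.arange(200,320,2));print([(int(a),int(b)) for a,b in zip(e,h) if b>60])
cup=np.array([600,79]);a=np.radians(12.3)
# hover with cup in view: offset along cup -y / x later
plan([600,79,270],12.3)
plan([560,-31,250],12.3)
E
```

```text
tcp [ 470.4 -242.4  254.3] [179.73  -0.32  11.7 ]
45.25045193815452 [ 0.60887998 -0.0953434  -1.93165941]
[(254, 152), (256, 120), (258, 91), (260, 100), (262, 116), (264, 157), (266, 160), (268, 157), (270, 199), (272, 187), (274, 207), (276, 220), (278, 232), (280, 251), (282, 255), (284, 290), (286, 335), (288, 760), (290, 916), (292, 3498), (294, 8109), (296, 344), (298, 212), (300, 323), (302, 411), (304, 398), (306, 452), (308, 1044), (310, 1769), (312, 669), (314, 119)]
shift [ 192.7 -287.9  -18.4] turn [ 0.003 -0.004 -0.011] F [ 0.6 -0.1 -1.9] t 5.9
shift [ 131.2 -188.3    1.7] turn [ 0.003 -0.004 -0.011] F [ 0.6 -0.1 -1.9] t 5.9
```

View pics/w4.png

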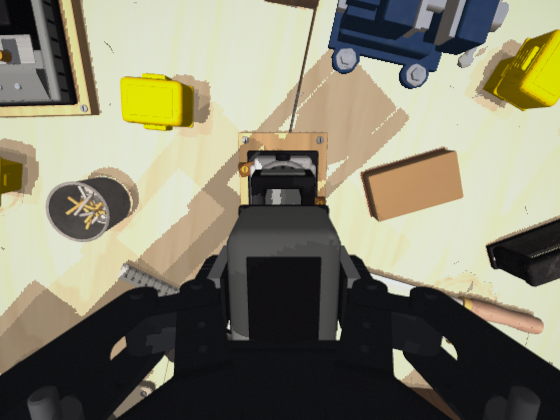

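The pack is out and held at a 45 mm opening, with its top at (290,290). Its top sits 40 mm above TCP. The router well below at (283,195) is empty. Next I'll hover short of the cup to see it ahead of the pack.

Call:
jog_arm(
  rows=[
    [[15, -25, 0], [0, 0, 0]],
    [[28, -68, 6], [0, 0, 0]],
    [[42, -115, 20], [0, 0, 0]],
    [[57, -162, 35], [0, 0, 0]],
    [[70, -208, 50], [0, 0, 0]],
    [[82, -250, 60], [0, 0, -0.01]],
    [[90, -278, 64], [0, 0, -0.01]],
    [[92, -288, 64], [0, 0, -0.01]],
    [[92, -288, 64], [0, 0, -0.01]],
    [[92, -288, 64], [0, 0, -0.01]],
  ],
)

```text
time: 6.9
tool_pos: [500.1, 58.3, 184.5]
tcp_rot: [180.0, 0.0, 12.3]
ft_force: [0.7, -0.1, -2.5]
finger_gap: 44.8
grip_force: 26.6
```

Call:
jog_arm(
  rows=[
    [[0, 0, 0], [0, 0, 0]],
    [[0, 0, 0], [0, 0, 0]],
  ],
)

```text
time: 7.1
tool_pos: [500.5, 57.8, 185.0]
tcp_rot: [180.0, -0.0, 12.1]
ft_force: [0.3, -0.7, -1.7]
finger_gap: 44.9
grip_force: 26.6
```

```bash
python3 - <<'E'
from h import *
p,d,W=wrist("w5");x,y,z=W[...,0],W[...,1],W[...,2]
near=np.hypot(x-600,y-79)<60
h,e=np.histogram(z[near],np.arange(0,120,2));print([(int(a),int(b)) for a,b in zip(e,h) if b>60])
m=(near&(z>70)&(z<82)).astype(np.uint8)
n,l,st,_=cv2.connectedComponentsWithStats(m);k=1+np.argmax(st[1:,4]);m=l==k
rect(W[m],"cup")
# hole = enclosed region
f=m.astype(np.uint8);cs,hi=cv2.findContours(f,cv2.RETR_CCOMP,cv2.CHAIN_APPROX_NONE)
for c,q in zip(cs,hi[0]):
    if q[3]>=0 and cv2.contourArea(c)>200: rect(W[c[:,0,1],c[:,0,0]],"hole")
v,u=np.where(m);b=[max(v.min()-15,0),v.max()+15,max(u.min()-15,0),u.max()+15];print(b)
cv2.imwrite("pics/w5c.png",cv2.resize(cv2.convertScaleAbs(p[b[0]:b[1],b[2]:b[3]],alpha=1.8),None,fx=5,fy=5,interpolation=cv2.INTER_CUBIC)[:600,:800])
E
```

```text
tcp [500.5  57.8 185. ] [ 1.7998e+02 -2.0000e-02  1.2150e+01]
[(16, 577), (18, 100), (28, 1049), (30, 543), (36, 79), (38, 115), (40, 967), (42, 383), (44, 1181), (46, 4521), (48, 510), (56, 81), (58, 245), (72, 1290), (74, 2351)]
cup 3723 c 599.5 78.3 size 60.2 55.2 long axis deg 13.1 z 74.3
hole 181 c 599.3 78.3 size 39.0 32.7 long axis deg 13.0 z 73.0
[np.int64(24), np.int64(137), np.int64(234), np.int64(336)]
```

View pics/w5c.png

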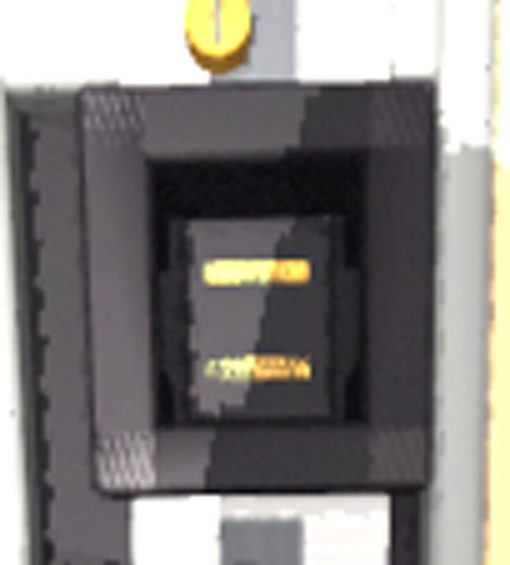

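The cup's mouth is seen directly: crop (260,290), outer 60.2 x 55.2 mm, hole 39 x 32.7 mm, both matching. The centre is (599.5,78.3), yaw about 13.1, rim z about 74.5. Now I'll hover over it.

Call:
jog_arm(
  rows=[
    [[20, 0.2, 0], [0, 0, -0.015]],
    [[50, 0.4, 0], [0, 0, -0.015]],
    [[80, 0.6, 10], [0, 0, -0.015]],
    [[98, 0.8, 25], [0, 0, -0.015]],
    [[101, 0.8, 45], [0, 0, -0.015]],
    [[101, 0.8, 55], [0, 0, -0.015]],
    [[101, 0.8, 55], [0, 0, -0.015]],
    [[101, 0.8, 55], [0, 0, -0.015]],
    [[101, 0.8, 55], [0, 0, -0.015]],
  ],
)

```text
time: 8.05
tool_pos: [599.7, 79.5, 131.4]
tcp_rot: [180.0, -0.1, 13.1]
ft_force: [-0.3, -0.5, -2.0]
finger_gap: 45.4
grip_force: 26.6
```

```bash
python3 - <<'E'
from h import *
plan([599.5,78.3,118],13)
p,d,W=wrist("w6")
m=(W[...,2]>155)&(W[...,2]<180)&(np.hypot(W[...,0]-599,W[...,1]-78)<45)
rect(W[m],"packtop");print(r.sense()['ft_force'],r.sense()['wrist_torque'])
E
```

```text
shift [-0.5  1.1 13.4] turn [ 0.    -0.002  0.002] F [-0.3 -0.5 -2. ] t 8.05
tcp [599.7  79.5 131.4] [ 1.7998e+02 -1.2000e-01  1.3090e+01]
packtop 15694 c 605.9 80.2 size 87.0 49.4 long axis deg -76.2 z 171.3
[ 0.91882631  0.1154711  -2.29737599] [ 0.02265692 -0.02430435  0.00781534]
```

Call:
jog_arm(
  rows=[
    [[-0.4, 0.9, 4], [0, 0, 0]],
    [[-0.4, 0.9, 8], [0, 0, 0]],
    [[-0.4, 0.9, 11], [0, 0, 0]],
    [[-0.4, 0.9, 12], [0, 0, 0]],
    [[-0.4, 0.9, 12], [0, 0, 0]],
  ],
)

```text
time: 8.6
tool_pos: [598.7, 78.7, 117.3]
tcp_rot: [-180.0, 0.0, 13.1]
ft_force: [-0.2, 0.1, -1.2]
finger_gap: 45.1
grip_force: 26.6
```

```bash
python3 -c "
from h import *
plan([599.5,78.3,112],13)"
```

```text
shift [0.7 0.6 5.3] turn [-0.     0.001  0.002] F [-0.2  0.1 -1.2] t 8.6
```

Call:
jog_arm(
  rows=[
    [[0.5, 0.2, 1], [0, 0, 0]],
    [[0.5, 0.2, 2], [0, 0, 0]],
    [[0.5, 0.2, 3], [0, 0, 0]],
    [[0.5, 0.2, 4], [0, 0, 0]],
    [[0.5, 0.2, 5], [0, 0, 0]],
    [[0.5, 0.2, 6], [0, 0, 0]],
  ],
)

```text
time: 9.2
tool_pos: [599.5, 78.6, 111.7]
tcp_rot: [-180.0, 0.0, 13.1]
ft_force: [-0.4, -0.0, -1.7]
finger_gap: 45.2
grip_force: 26.6
```

Call:
jog_arm(
  rows=[
    [[0, 0, 1], [0, 0, 0]],
    [[0, 0, 2], [0, 0, 0]],
    [[0, 0, 3], [0, 0, 0]],
    [[0, 0, 4], [0, 0, 0]],
    [[0, 0, 5], [0, 0, 0]],
    [[0, 0, 6], [0, 0, 0]],
  ],
)

```text
time: 9.8
tool_pos: [599.6, 78.5, 105.8]
tcp_rot: [180.0, -0.0, 13.1]
ft_force: [0.6, -0.6, -2.2]
finger_gap: 45.5
grip_force: 26.7
```

Call:
jog_arm(
  rows=[
    [[0, 0, 1.5], [0, 0, 0]],
    [[0, 0, 3], [0, 0, 0]],
    [[0, 0, 4.5], [0, 0, 0]],
    [[0, 0, 6], [0, 0, 0]],
    [[0, 0, 7], [0, 0, 0]],
    [[0, 0, 8], [0, 0, 0]],
  ],
)

```text
time: 10.4
tool_pos: [599.5, 78.6, 97.7]
tcp_rot: [180.0, 0.0, 13.1]
ft_force: [1.3, -2.3, -1.0]
finger_gap: 45.2
grip_force: 26.8
```

Call:
jog_arm(
  rows=[
    [[0, 0, 2], [0, 0, 0]],
    [[0, 0, 4], [0, 0, 0]],
    [[0, 0, 6], [0, 0, 0]],
    [[0, 0, 8], [0, 0, 0]],
    [[0, 0, 10], [0, 0, 0]],
    [[0, 0, 12], [0, 0, 0]],
    [[0, 0, 12], [0, 0, 0]],
  ],
)

```text
time: 11.1
tool_pos: [599.4, 78.5, 85.4]
tcp_rot: [180.0, 0.0, 13.1]
ft_force: [1.7, -3.4, -2.4]
finger_gap: 44.9
grip_force: 26.4
```

Call:
jog_arm(
  rows=[
    [[0, 0, 0.7], [0, 0, 0]],
    [[0, 0, 1.4], [0, 0, 0]],
    [[0, 0, 2.1], [0, 0, 0]],
    [[0, 0, 2.8], [0, 0, 0]],
    [[0, 0, 3.4], [0, 0, 0]],
    [[0, 0, 3.4], [0, 0, 0]],
  ],
)

```text
time: 11.7
tool_pos: [599.8, 78.6, 82.8]
tcp_rot: [180.0, -0.0, 13.1]
ft_force: [0.1, -3.3, 2.1]
finger_gap: 45.2
grip_force: 27.7
```

The stem is in the cup and the contacts are met. I'll let the tabs out, back off and press on the top.

Call:
jog_arm(
  rows=[
    [[0, 0, 0], [0, 0, 0]],
    [[0, 0, 0], [0, 0, 0]],
    [[0, 0, 0], [0, 0, 0]],
    [[0, 0, 0], [0, 0, 0]],
  ],
  grip=62,
)

```text
time: 12.1
tool_pos: [599.3, 79.0, 82.3]
tcp_rot: [-180.0, 0.0, 13.1]
ft_force: [0.2, -0.1, -0.0]
finger_gap: 62.3
grip_force: 0.0
```

Call:
jog_arm(
  rows=[
    [[0, 0, 0], [0, 0, 0]],
    [[0, 0, 0], [0, 0, 0]],
    [[0, 0, -20], [0, 0, 0]],
    [[0, 0, -50], [0, 0, 0]],
    [[0, 0, -80], [0, 0, 0]],
    [[0, 0, -100], [0, 0, 0]],
    [[0, 0, -100], [0, 0, 0]],
    [[0, 0, -100], [0, 0, 0]],
  ],
  grip=80,
)

```text
time: 12.9
tool_pos: [599.7, 78.7, 182.5]
tcp_rot: [180.0, -0.1, 13.1]
ft_force: [-0.3, -0.0, -1.0]
finger_gap: 80.2
grip_force: 0.0
```

```bash
python3 - <<'E'
from h import *
p,d,W=wrist("w7");x,y,z=W[...,0],W[...,1],W[...,2]
near=np.hypot(x-599,y-78)<50
m=(near&(z>110)&(z<135)).astype(np.uint8)
n,l,st,_=cv2.connectedComponentsWithStats(m);k=1+np.argmax(st[1:,4]);q=W[l==k];rect(q,"packtop")
t=q[q[:,2]>np.median(q[:,2])-3];A=np.c_[t[:,:2]-t[:,:2].mean(0),np.ones(len(t))];print(np.linalg.lstsq(A,t[:,2],rcond=None)[0])
E
```

```text
tcp [599.7  78.7 182.5] [ 1.7999e+02 -5.0000e-02  1.3110e+01]
packtop 5234 c 600.2 78.4 size 60.5 51.0 long axis deg 13.4 z 123.4
[-5.90590041e-03 -1.88607942e-03  1.23474416e+02]
```

Call:
jog_arm(
  rows=[
    [[0, 0, 0], [0, 0, 0]],
    [[0, 0, 0], [0, 0, 0]],
    [[0, 0, 0], [0, 0, 0]],
    [[0, 0, 0], [0, 0, 0]],
    [[0.2, 0.3, 20], [0, 0, 0]],
    [[0.2, 0.3, 40], [0, 0, 0]],
    [[0.2, 0.3, 50], [0, 0, 0]],
    [[0.2, 0.3, 54], [0, 0, 0]],
    [[0.2, 0.3, 54], [0, 0, 0]],
  ],
  grip=0,
)

```text
time: 13.85
tool_pos: [599.5, 78.4, 128.1]
tcp_rot: [-180.0, 0.0, 13.1]
ft_force: [0.5, 0.6, 1.6]
finger_gap: 0.1
grip_force: 0.0
```

Call:
jog_arm(
  rows=[
    [[0, 0, 1], [0, 0, 0]],
    [[0, 0, 2], [0, 0, 0]],
    [[0, 0, 3], [0, 0, 0]],
    [[0, 0, 4], [0, 0, 0]],
    [[0, 0, 5], [0, 0, 0]],
    [[0, 0, 6], [0, 0, 0]],
  ],
)

```text
time: 14.45
tool_pos: [600.2, 78.4, 123.0]
tcp_rot: [180.0, -0.1, 13.1]
ft_force: [-0.3, 0.2, 4.6]
finger_gap: 0.0
grip_force: 2.2
```

Call:
jog_arm(
  rows=[
    [[0, 0, 0.5], [0, 0, 0]],
    [[0, 0, 1], [0, 0, 0]],
    [[0, 0, 1.5], [0, 0, 0]],
    [[0, 0, 2], [0, 0, 0]],
    [[0, 0, 2.5], [0, 0, 0]],
    [[0, 0, 2.5], [0, 0, 0]],
  ],
)

```text
time: 15.05
tool_pos: [599.9, 78.4, 120.0]
tcp_rot: [180.0, -0.0, 13.1]
ft_force: [-0.0, 0.4, 3.9]
finger_gap: 0.1
grip_force: 1.8
```

Call:
jog_arm(
  rows=[
    [[0, 0, 0.4], [0, 0, 0]],
    [[0, 0, 0.8], [0, 0, 0]],
    [[0, 0, 1.2], [0, 0, 0]],
    [[0, 0, 1.2], [0, 0, 0]],
  ],
)

```text
time: 15.45
tool_pos: [600.0, 78.4, 118.9]
tcp_rot: [180.0, -0.0, 13.1]
ft_force: [0.0, 0.2, 4.5]
finger_gap: 0.3
grip_force: 2.4
```

Call:
jog_arm(
  rows=[
    [[0, 0, 0.3], [0, 0, 0]],
    [[0, 0, 0.6], [0, 0, 0]],
    [[0, 0, 0.6], [0, 0, 0]],
  ],
)

```text
time: 15.75
tool_pos: [600.0, 78.4, 118.8]
tcp_rot: [180.0, -0.0, 13.1]
ft_force: [-2.0, -0.6, 8.5]
finger_gap: -0.1
grip_force: 4.2
```

Call:
jog_arm(
  rows=[
    [[0, 0, 0.3], [0, 0, 0]],
    [[0, 0, 0.6], [0, 0, 0]],
    [[0, 0, 0.6], [0, 0, 0]],
  ],
)

```text
time: 16.05
tool_pos: [600.1, 78.4, 118.8]
tcp_rot: [180.0, -0.0, 13.1]
ft_force: [-3.5, -0.5, 11.7]
finger_gap: -0.1
grip_force: 5.9
```

It has reached the hard stop at 118.8, against an expected home height of 118.5. I'll lift off and check that it stayed latched.

Call:
jog_arm(
  rows=[
    [[0, 0, -3], [0, 0, 0]],
    [[0, 0, -20], [0, 0, 0]],
    [[0, 0, -50], [0, 0, 0]],
    [[0, 0, -80], [0, 0, 0]],
    [[0, 0, -100], [0, 0, 0]],
    [[0, 0, -100], [0, 0, 0]],
    [[0, 0, -100], [0, 0, 0]],
  ],
  grip=80,
)

```text
time: 16.75
tool_pos: [599.6, 78.4, 216.8]
tcp_rot: [-180.0, 0.0, 13.1]
ft_force: [-0.1, -0.1, -1.0]
finger_gap: 79.9
grip_force: 0.0
```

```bash
python3 - <<'E'
from h import *
p,d,W=wrist("w8");x,y,z=W[...,0],W[...,1],W[...,2]
near=np.hypot(x-599,y-78)<50
m=(near&(z>85)&(z<135)).astype(np.uint8)
n,l,st,_=cv2.connectedComponentsWithStats(m);k=1+np.argmax(st[1:,4]);q=W[l==k];rect(q,"head")
t=q[q[:,2]>np.median(q[:,2])-3];A=np.c_[t[:,:2]-t[:,:2].mean(0),np.ones(len(t))];print(np.linalg.lstsq(A,t[:,2],rcond=None)[0])
cv2.imwrite("pics/w8c.png",p)
E
```

```text
tcp [599.6  78.4 216.8] [-1.800e+02  3.000e-02  1.311e+01]
head 4141 c 600.3 78.4 size 59.9 54.9 long axis deg 13.1 z 119.5
[-6.90882788e-03 -1.72992984e-03  1.19649222e+02]
```

View pics/w8c.png

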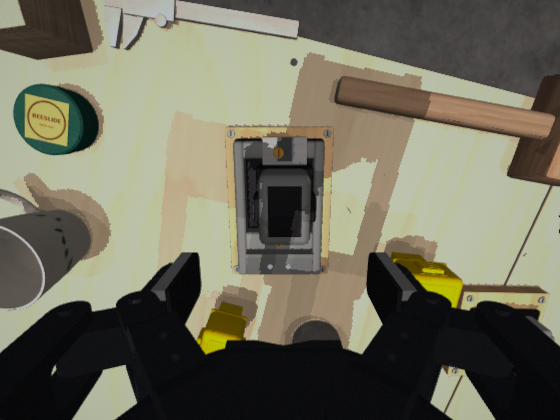

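The pack stands upright in the cup at (285,208). Its top is at 119.5, down from 123.4, and it stays down with nothing pressing on it, so it is latched. The width over the tabs is 54.9 mm, so both are out. The gripper is clear and the bystanders in view look undisturbed.

```bash
python3 -c "
from h import *
print(r.hand_in())"
```

```text
the job is handed in; nothing more can be done
None
```

The pack was drawn from the router with both tabs held in and pressed home in the charger with about 12 N; it measured latched, upright and tabs out, and the job is handed in, though the hand-in returned no verdict.

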